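# Turn the medicine carousel back to its zero stop

### The arm

A 7-joint arm with a two-finger parallel gripper is mounted at the origin on the work surface. World frame = base frame: x ahead of the robot, y to its left, z up, the work surface at z = 0. Lengths are in mm, angles in rad, forces in N, time in s.
With the tool pointing down it reaches from about 350 to 775 mm from the base axis. Payload 3.1 kg.
Tool frame: the origin (TCP) lies at the very end of the fingers, on their centre line; the grasp point (between the pads) lies 19 mm behind it; z points along the fingers, y is the line along which they close (so a half turn about z gives the same grasp; the last joint's range is limited). The gripper opens to 85 mm and grips with 20 to 120 N. Pads are 22 mm wide; open, the fingers measure 114 mm over their backs; the gripper's body (76 mm by 85 mm) begins 54 mm behind the grasp point. The pads swing forward as they close: fully open they stand 13 mm farther back than shut.
Start: joints at [1.146, 0.311, 0.014, 1.512, -0.004, 1.319, -0.027], TCP at [205.469, -510.196, 231.304] pointing down, gripper open.
Joint ranges: [-2.7, 2.7], [-0.3, 1.91], [-1.27, 1.3], [0.12, 2.57], [-1.44, 4.58], [0.2, 2.03], [-3.05, 3.05]. Speed limits (rad/s): [2.79, 2.79, 3.14, 3.14, 3.14, 3.14, 3.14].

### API

Orientations are given as a 3x3 rotation matrix whose columns are the frame's x, y, z axes.
In Python, from rig import robot gives the robot as it stands. Calls block until the motion is done:
- robot.move_ptp(position, orientation): joint-space move of the TCP to a pose.
- robot.move_linear(position, rate=150, orientation=None, f_stop=None): straight line of the TCP; orientation=None keeps the orientation; rate is the mean speed in mm/s. With f_stop (N) it stops when the force on the tool has changed by that much, and returns True; else False.
- robot.move_joints(angles): joint-space move.
- robot.command_gripper(opening, grasp_force=None): opening from 0.0 (shut) to 1.0 (fully open); grasp_force is the grip in N (None keeps the last); returns when the fingers have stopped.
- robot.dwell(seconds).
- robot.ik(position, orientation): joint angles nearest the present ones, or None.
- robot.sense(): the state.
- robot.read_camera(name): name is "scene" or "top"; returns a dict with "img" (420x560x3 uint8, red, green, blue), "z_map" (420x560 float32, mm along the optical axis (not along the pixel's ray), 0 where there is no reading), "mtx" (3x3 intrinsics, pixels), "origin" and "rotation" of the camera in the world. Camera axes: x right, y down, z forward; pixel columns grow to the right and rows downward; lengths in mm; the calibration is good to about 2 mm. A picture is of the moment at which its call begins.
A pose or a line that the arm cannot do raises robot.PlanningError and nothing moves.
- robot.finish_job(): hands the job in; it is judged then, once.
The state is a dict: "time_s": time; "joint_pos": joint angles; "joint_velocities": joint speeds; "effort": joint torques, N m; "position": TCP position; "tool_rot": TCP orientation; "ft_force": force on the tool from outside, world axes, zero at the start; "torque": the same for the moment, N m; "opening": opening from 0.0 (shut) to 1.0 (fully open); "grasp_force": force on a finger pad.
Only numpy, scipy, OpenCV 4.12 (cv2) and the standard library are available. Lean on these libraries where they do the work, as an engineer would, in place of code of your own. Each camera call takes 0.05 s, during which the arm holds its last target. There are 200 camera calls.

### The job

Start the carousel's week over: by its black top knob, turn it back clockwise (seen from above) until the yellow tab rests fully against the red stop post, then let go. The carousel stands loose on the cart, so feel for the stop rather than wrenching it: the base must stay where it stands, both eyedrop bottles must stay upright in the turning tray, and nothing else on the cart may be disturbed.

Things in the scene. Friction and masses are not known exactly. Their poses are not given: they have to be found in the camera images.
- carousel: Grey round base, 200 mm diameter, 20 mm high, about 0.9 kg, standing loose on the cart; origin at the centre of its underside, z up along the turning axis. A red stop post (12 mm thick, top 62 mm above the cart) stands on its rim at its +x side, centred 91 mm from the axis. About 0.4 to 0.8 N m about the vertical, or some 10 N sideways, shifts the base.
- knob: Black bar knob on top of the carousel: bar 66 mm long (its x), 16 mm wide (its y), 40 mm high, flat upright sides, top 173 mm above the cart; a yellow dash on its +x half. One piece with the white turning tray (164 mm diameter, rim 50 mm above the cart) and yellow tab, which lies on the knob's +x side. Origin on the turning axis, 127 mm above the cart, 6 mm below the bar; the column under it is 26 mm thick.
- knob_grip (a point): The point to grip: centre of the knob's bar, on the turning axis, 153 mm above the cart; x along the bar towards the tab, z up. Turning needs about 0.1 N m (dry friction, no spring: it stays where it is left). Clockwise seen from above leads to the zero stop.
- tab_face (a point): Point on the yellow tab's clockwise face (which meets the stop post), 91 mm from the turning axis, 42 mm above the cart; turns with the knob. The tab is 10 mm wide and lies anticlockwise of this point. It starts 2.4 to 4.4 rad (140 to 250 degrees) anticlockwise of the zero stop and can travel 345 degrees between the two sides of the post.
- stop_face (a point): Point on the face of the red stop post that the tab meets at zero, 91 mm from the turning axis, 42 mm above the cart; fixed to the base. At the zero stop tab_face and stop_face coincide.
- bottle_a: White eyedrop bottle with blue band and cap, 32 mm diameter, 70 mm high, 35 g, standing loose in the turning tray some 50 mm from the axis, so its top is 99 mm above the cart; origin at the centre of its underside, z up.
- bottle_b: The same with green band and cap, on the other side of the tray.
- tray: Bystander: square steel tray 200 x 200 x 18 mm, origin under its centre.
- pillbox: Bystander: blue hinged pillbox with clear lid, 70 x 130 x 28 mm, shut, lying in the steel tray; origin under its centre.
- saucer: Bystander: white ceramic saucer, 150 mm diameter, 20 mm high; origin under its centre.
- mug: Bystander: blue ceramic mug, 80 mm diameter, 90 mm high; origin under its centre.
- remote: Bystander: black remote control 170 x 46 x 18 mm; origin under its centre, x along it.
- case: Bystander: brown spectacle case 65 x 160 x 45 mm; origin under its centre.
Things that resemble listed ones, but are neither listed nor needed, are in the scene too. Leave any orange or purple look-alike of the bottle_b alone.

How it is judged:
By the outcome, as a careful person would: the job done as asked, in the order asked, and still so for the second after the job is handed in, with the robot touching nothing.
It also fails if it takes over 72 s, if anything falls off the work surface, if the arm or the gripper's body presses on something with over 40 N, if the wrist force passes 120 N, or if a joint passes its speed limit or range.

## Working session

There is one attempt and no reset: what is moved stays moved. The work goes in short steps, each a Python script; the robot and the scene stay as the last script left them, time stands still between calls to the robot, and variables do not carry over. Pictures are saved under pics/ and viewed, at most 10 in all, crops included, and the job is handed in when it is done.

```bash
ls; mkdir -p pics
cat > h.py <<'E'
import numpy as np, cv2
from rig import robot
def grab(n):
    d=robot.read_camera(n); return d
def save(d,f): cv2.imwrite('pics/'+f,cv2.cvtColor(d['img'],cv2.COLOR_RGB2BGR))
def cloud(d):
    z=d['z_map'].astype(float); K=np.array(d['mtx']); v,u=np.mgrid[:z.shape[0],:z.shape[1]]
    P=np.stack([(u-K[0,2])/K[0,0]*z,(v-K[1,2])/K[1,1]*z,z],-1)
    W=P@np.array(d['rotation']).T+np.array(d['origin']); W[z==0]=np.nan
    return W
E
python3 - <<'E'
from h import *
a=grab('top');b=grab('scene');save(a,'top0.png');save(b,'scene0.png')
np.savez('d0.npz',top=cloud(a),ti=a['img'],sc=cloud(b),si=b['img'])
for d in(a,b):print(d['origin'],d['rotation'],d['mtx'])
print(robot.sense())
E
```

```text
pics
[ 319.91093061   23.08858127 1578.50077438] [[-0.00821986 -0.98729772  0.15866834]
 [-0.99992324  0.00664426 -0.0104581 ]
 [ 0.00927102 -0.15874213 -0.98727655]] [[525.26226009   0.         276.94044909]
 [  0.         525.26226009 218.60579686]
 [  0.           0.           1.        ]]
[1342.2558119  -168.96458244  865.70859618] [[ 0.25363715  0.66398178 -0.70341766]
 [ 0.96729157 -0.17117     0.1872107 ]
 [ 0.0039005  -0.72789356 -0.68567904]] [[450.15680413   0.         284.1781206 ]
 [  0.         450.15680413 208.46380794]
 [  0.           0.           1.        ]]
{'time_s': 0.1, 'joint_pos': array([ 1.14629531,  0.31167632,  0.01397325,  1.5128897 , -0.00442737,
        1.31923558, -0.02722842]), 'joint_velocities': array([ 0.0011195 ,  0.00046204, -0.00056823, -0.00446425, -0.0015147 ,
       -0.00171459, -0.00146701]), 'effort': array([ 6.01347747e-04, -3.80852723e+01,  1.46765560e-01, -2.31238085e+01,
        1.24481181e-02,  8.15135107e-03,  2.15781398e-06]), 'position': array([ 205.21916346, -509.56356006,  230.31569076]), 'tool_rot': array([[ 9.27599567e-01,  3.73575013e-01, -8.67671822e-04],
       [ 3.73576016e-01, -9.27597418e-01,  1.99777835e-03],
       [-5.85300675e-05, -2.17727972e-03, -9.99997628e-01]]), 'ft_force': array([-1.00485854,  0.12128392,  0.24173784]), 'torque': array([ 0.03878573, -0.03215333, -0.02538817]), 'grasp_force': 0.0, 'opening': 1.0006470938952186}
```

View pics/top0.png

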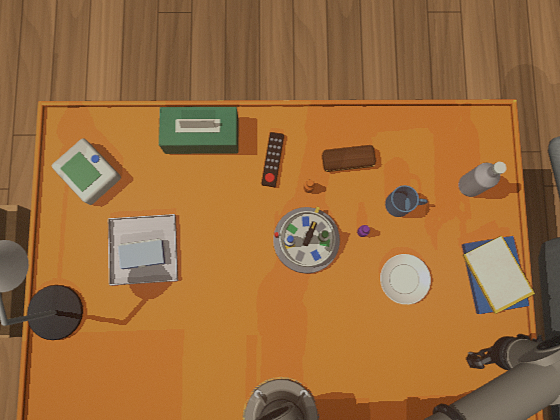

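View pics/scene0.png

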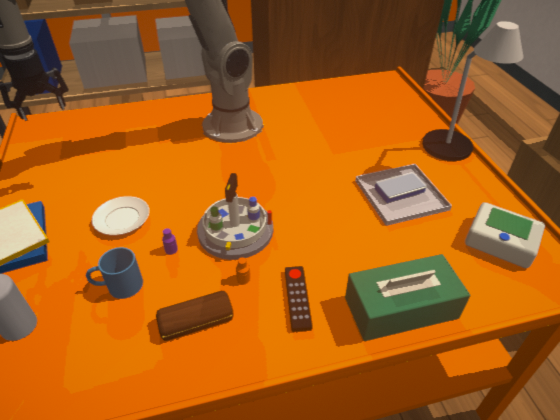

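Top view: the carousel is at (307,240), its red post near (277,235), its yellow tab near (318,210) and the black knob near (310,232). Possible confusions:
- Orange bottle at (310,187) and purple bottle at (364,231), both standing on the cart and look-alikes of bottle_b.
- Red remote button at (270,178), which could pass for the post.
- Yellow paper edge at (500,270), which could pass for the tab.

I choose the knob on the grey round base and check it in one close crop.

Run:
```python
from h import *
d=np.load('d0.npz')
a=cv2.resize(d['ti'][195:285,260:350],(400,400),interpolation=cv2.INTER_CUBIC);b=cv2.resize(d['si'][165:265,185:285],(400,400),interpolation=cv2.INTER_CUBIC)
cv2.imwrite('pics/crop0.png',cv2.cvtColor(np.hstack([a,b]),cv2.COLOR_RGB2BGR))
for n,i,box in(('top','ti',(195,285,260,350)),('sc','si',(165,265,185,285))):
    r0,r1,c0,c1=box;W=d[n][r0:r1,c0:c1];I=d[i][r0:r1,c0:c1];hsv=cv2.cvtColor(np.ascontiguousarray(I),cv2.COLOR_RGB2HSV).astype(int)
    H,S,V=hsv[...,0],hsv[...,1],hsv[...,2];z=W[...,2]
    ms={'base':(abs(z-20)<6)&(S<90),'rim':(abs(z-50)<5)&(S<90),'knobtop':(z>165)&(z<180),'red':((H<5)|(H>174))&(S>150)&(z>25),'yel':(H>22)&(H<34)&(S>130),'black>130':(z>130)&(z<180)}
    for k,m in ms.items():
        p=W[m];
        if len(p)>2:
            if k in('base','rim'):
                A=np.c_[2*p[:,:2],np.ones(len(p))];s=np.linalg.lstsq(A,(p[:,:2]**2).sum(1),rcond=None)[0];print(n,k,len(p),'circ',s[:2],np.sqrt(s[2]+s[0]**2+s[1]**2), (p[:,:2].min(0)+p[:,:2].max(0))/2,np.ptp(p[:,:2],0))
            q=p[:,:2].astype(np.float32)
            print(n,k,len(p),'mean',np.nanmean(p,0).round(1), 'pix',np.argwhere(m).mean(0)+[r0,c0], cv2.minAreaRect(q))
```

```text
top base 1153 circ [506.92235358 -79.90212531] 83.4018933394102 [507.81641073 -78.84808317] [196.58007409 195.54723288]
top base 1153 mean [496.7 -78.4  20.8] pix [242.87510841 305.63313096] ((507.8714599609375, -78.74942779541016), (195.3001251220703, 196.53346252441406), 89.20537567138672)
top rim 229 circ [507.63182077 -79.36473267] 78.65319344000861 [508.33454398 -79.56757991] [160.3465865  162.00870605]
top rim 229 mean [507.5 -80.8  49.3] pix [238.09170306 306.97816594] ((508.261962890625, -79.5960464477539), (161.86813354492188, 160.3423614501953), 89.54306030273438)
top knobtop 142 mean [506.6 -79.  172.3] pix [232.76056338 309.33098592] ((507.4644775390625, -79.3612060546875), (15.902169227600098, 66.46289825439453), 66.08356475830078)
top red 12 mean [518.1  10.4  59.8] pix [234.16666667 275.91666667] ((518.6845703125, 10.1192626953125), (5.888654708862305, 10.11737060546875), 89.86248779296875)
top yel 27 mean [550.  -83.1  56.1] pix [223.33333333 307.74074074] ((520.1026000976562, -91.72189331054688), (73.83424377441406, 153.6286163330078), 49.221832275390625)
top black>1
[... 564 characters left out ...]
93907]
sc rim 349 mean [526.7 -83.4  49.6] pix [223.71633238 234.33810888] ((510.4019470214844, -83.09373474121094), (165.36097717285156, 157.55787658691406), 35.28176498413086)
sc knobtop 147 mean [513.  -80.7 172.7] pix [182.87755102 230.70068027] ((508.2549133300781, -79.60127258300781), (15.861722946166992, 67.19720458984375), 66.7302017211914)
sc yel 106 mean [ 534.  -128.7   71.6] pix [222.36792453 216.26415094] ((553.5086059570312, -125.45817565917969), (106.91405487060547, 9.28669548034668), 21.460060119628906)
sc black>130 276 mean [517.6 -81.  161.8] pix [187.56884058 231.23188406] ((509.46331787109375, -78.1061019897461), (19.629514694213867, 68.19537353515625), 66.48020935058594)
```

View pics/crop0.png

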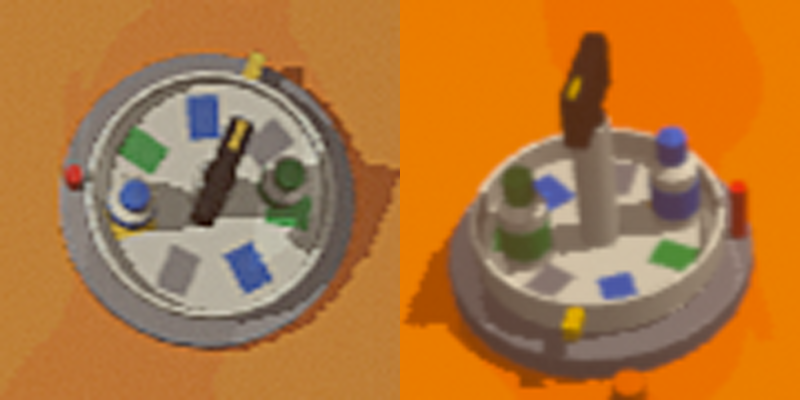

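The crop shows one carousel with its post at left (75,178 in the crop), its tab at the top (255,65) and the yellow dash on the knob's upper right half. Both bottles stand in the tray, and the orange one is outside it. The measured sizes agree with the description: bar 66x16 mm at z 172, post radius 90 mm, rim 162 mm. About 246° of clockwise turning is needed, so I'll check the wrist range next.

```bash
cat >> h.py <<'E'
C=np.array([507.8,-79.5]); ZG=135.
def R(psi): c,s=np.cos(psi),np.sin(psi); return np.array([[c,s,0],[s,-c,0],[0,0,-1.]])
E
python3 - <<'E'
from h import *
for k in range(-8,9):
    psi=-.41+k*np.pi/8
    q=robot.ik([*C,ZG],R(psi)); print(round(psi,2),None if q is None else np.round(q,2))
d=np.load('d0.npz');W=d['top'];I=d['ti']
# tab
h=cv2.cvtColor(I,cv2.COLOR_RGB2HSV).astype(int)
sl=np.s_[204:216,310:326]
m=(h[sl][...,0]>20)&(h[sl][...,0]<35)&(h[sl][...,1]>100)&(W[sl][...,2]>30);p=W[sl][m];print(p.round(0),p.mean(0), np.degrees(np.arctan2(*(p.mean(0)[:2]-C)[::-1])))
E
```

```text
-3.55 [ 0.6   0.38 -0.62  1.74  0.24  1.1   1.07]
-3.16 [ 0.63  0.39 -0.65  1.74  0.26  1.11  1.45]
-2.77 [ 0.66  0.4  -0.7   1.73  0.29  1.11  1.82]
-2.37 [ 0.9   0.54 -1.07  1.73  0.5   1.19  2.02]
-1.98 [ 0.9   0.54 -1.07  1.73  0.5   1.19  2.42]
-1.59 [-0.69  0.51  1.13  1.78 -0.5   1.17 -2.57]
-1.2 [ 0.3   0.33 -0.22  1.75  0.08  1.08 -2.72]
-0.8 [ 0.35  0.33 -0.28  1.75  0.1   1.08 -2.34]
-0.41 [ 0.38  0.34 -0.32  1.74  0.12  1.08 -1.96]
-0.02 [ 0.42  0.34 -0.38  1.74  0.14  1.08 -1.59]
0.38 [ 0.48  0.35 -0.45  1.74  0.17  1.09 -1.22]
0.77 [ 0.51  0.36 -0.5   1.74  0.19  1.09 -0.85]
1.16 [ 0.55  0.37 -0.54  1.74  0.21  1.1  -0.47]
1.55 [ 0.58  0.38 -0.59  1.74  0.23  1.1  -0.1 ]
1.95 [ 0.62  0.39 -0.64  1.74  0.25  1.1   0.27]
2.34 [ 0.64  0.39 -0.67  1.73  0.27  1.11  0.65]
2.73 [ 0.6   0.38 -0.62  1.74  0.24  1.1   1.07]
[[ 601. -113.   43.]
 [ 601. -116.   42.]
 [ 596. -109.   54.]
 [ 597. -112.   46.]
 [ 597. -115.   48.]
 [ 594. -109.   49.]
 [ 594. -112.   49.]
 [ 595. -115.   44.]
 [ 591. -106.   45.]
 [ 591. -109.   50.]
 [ 591. -112.   48.]
 [ 587. -106.   53.]
 [ 589. -109.   43.]
 [ 587. -111.   53.]
 [ 585. -106.   45.]
 [ 584. -108.   53.]
 [ 586. -112.   41.]] [ 592.05610858 -110.63773476   47.51288985] -20.282324360727536
```

```bash
cat >> h.py <<'E'
def ft(n=6):
    F=[];T=[]
    for _ in range(n):
        s=robot.sense();F.append(s['ft_force']);T.append(s['torque']);robot.dwell(.02)
    return np.mean(F,0),np.mean(T,0)
def pr(tag):
    s=robot.sense();f,t=ft(3);R_=s['tool_rot'];print(tag,'t',round(s['time_s'],2),'p',s['position'].round(2),'psi',round(np.arctan2(R_[1,0],R_[0,0]),4),'zx',R_[:2,2].round(4),'F',f.round(2),'T',t.round(3),'op',round(s['opening'],3),'gf',round(s['grasp_force'],1),'q7',round(s['joint_pos'][6],3))
E
python3 - <<'E'
from h import *
psi=-.41+np.pi
robot.move_ptp([*C,235],R(psi));pr('above')
robot.command_gripper(.5,20);pr('half')
print(robot.move_linear([*C,137],rate=80,f_stop=6));pr('down')
s=robot.sense();e=C-s['position'][:2];print(e)
robot.move_linear([*(C+e),137],rate=20);pr('cor')
a=grab('top');b=grab('scene')
x=cv2.resize(a['img'][195:285,260:350],(400,400),interpolation=cv2.INTER_CUBIC);y=cv2.resize(b['img'][135:235,185:285],(400,400),interpolation=cv2.INTER_CUBIC)
cv2.imwrite('pics/c1.png',cv2.cvtColor(np.hstack([x,y]),cv2.COLOR_RGB2BGR))
E
```

```text
above t 2.0 p [507.6  -81.25 234.79] psi 2.7285 zx [-0.0005 -0.0008] F [ 0.08 -0.83  0.28] T [ 0.018 -0.025  0.029] op 1.0 gf 0.0 q7 1.129
half t 2.54 p [507.8  -79.52 234.99] psi 2.7315 zx [-0. -0.] F [ 0.27 -0.22 -0.12] T [-0.013 -0.008  0.031] op 0.498 gf 0.0 q7 1.129
False
down t 3.97 p [508.32 -79.49 137.58] psi 2.7316 zx [ 0.0013 -0.0002] F [-0.01  0.1  -0.25] T [ 0.004  0.044 -0.015] op 0.5 gf 0.0 q7 1.077
[-0.51547839 -0.02253847]
cor t 4.27 p [507.38 -79.58 137.23] psi 2.7315 zx [ 0.0004 -0.0002] F [ 0.52  0.2  -0.03] T [-0.005 -0.007  0.001] op 0.504 gf 0.0 q7 1.077
```

View pics/c1.png

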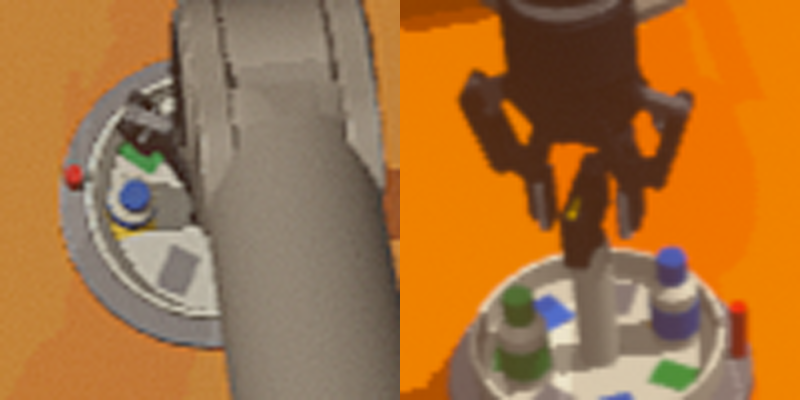

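The fingers straddle the bar centrally in the scene view (bar at 585,200 in the crop, pads at 540 and 628). I'll close in small steps and watch the side force.

Run:
```python
from h import *
robot.move_linear([*C,137],rate=20);robot.dwell(.3);pr('base')
f0,t0=ft(10);np.save('ft0.npy',[f0,t0]);y=R(-.41+np.pi)[:,1]
for o in(.3,.26,.24,.225,.21,.2,.19,.18):
    robot.command_gripper(o,20);f,t=ft(5);s=robot.sense();print(o,'op',s['opening'].round(4),'gf',round(s['grasp_force'],1),'Fy',((f-f0)@y).round(2),'F',(f-f0).round(2),'Tz',(t-t0)[2].round(3),round(s['time_s'],2))
    if abs((f-f0)@y)>3 or s['grasp_force']>3:break
pr('end')
```

```text
base t 4.97 p [507.79 -79.47 137.  ] psi 2.7316 zx [-0.  0.] F [-0.55 -0.18  0.2 ] T [0.03  0.012 0.001] op 0.5 gf 0.0 q7 1.077Traceback (most recent call last):
  File "<stdin>", line 5, in <module>
AttributeError: 'float' object has no attribute 'round'
```

Run:
```python
from h import *
f0,t0=np.load('ft0.npy');y=R(-.41+np.pi)[:,1]
for o in(.26,.24,.225,.21,.2,.19,.18):
    robot.command_gripper(o,20);f,t=ft(5);s=robot.sense();print(o,'op',round(s['opening'],4),'gf',round(s['grasp_force'],1),'Fy',((f-f0)@y).round(2),'F',(f-f0).round(2),'Tz',(t-t0)[2].round(3),round(s['time_s'],2))
    if abs((f-f0)@y)>3 or s['grasp_force']>3:break
pr('end')
```

```text
0.26 op 0.2604 gf 0.0 Fy -0.01 F [ 0.01 -0.02  0.31] Tz -0.015 5.88
0.24 op 0.2369 gf 0.0 Fy -0.3 F [ 0.02 -0.34  0.57] Tz 0.015 6.17
0.225 op 0.2265 gf 0.0 Fy -0.24 F [-0.34 -0.11  0.29] Tz -0.027 6.47
0.21 op 0.207 gf 0.0 Fy -0.3 F [-0.36 -0.17  0.37] Tz -0.011 6.78
0.2 op 0.1969 gf 0.7 Fy -1.65 F [-1.02 -1.36  0.55] Tz 0.002 7.08
0.19 op 0.1923 gf 1.6 Fy -3.12 F [-1.48 -2.75  1.17] Tz -0.005 7.38
end t 7.38 p [507.51 -80.26 137.  ] psi 2.731 zx [-0.0006 -0.001 ] F [-2.05 -3.31  1.73] T [-0.579  0.358  0.022] op 0.192 gf 1.6 q7 1.077
```

```bash
cat >> h.py <<'E'
def null(c,psi,f0,n=4,tol=1.2,k=.22,gain=.8,z=137):
    """shift commanded centre to cancel the lateral force"""
    for i in range(n):
        f,t=ft(4);d=(f-f0)[:2]
        if np.hypot(*d)<tol:break
        c=c+np.clip(gain*k*d,-.6,.6);robot.move_ptp([*c,z],R(psi))
    return c,f,t
E
python3 - <<'E'
from h import *
f0,t0=np.load('ft0.npy');psi=-.41+np.pi
c,f,t=null(C,psi,f0);print(c,(f-f0).round(2));pr('nulled')
robot.command_gripper(0.0,20);pr('grip')
c,f,t=null(c,psi,f0);print(c,(f-f0).round(2),(t-t0).round(3));pr('nulled');np.save('c.npy',c)
E
```

```text
[507.13236087 -80.98752528] [ 0.21 -0.65  0.46]
nulled t 8.44 p [507.38 -80.23 137.02] psi 2.7322 zx [0.0005 0.001 ] F [ 0.01  0.15 -0.58] T [-0.001  0.004 -0.018] op 0.191 gf 0.1 q7 1.08
grip t 8.71 p [507.27 -80.25 137.03] psi 2.7321 zx [0.0003 0.0009] F [-0.24  0.9   0.36] T [ 0.143  0.025 -0.02 ] op 0.182 gf 20.2 q7 1.08
[507.26638412 -80.12018284] [-0.09  0.94  1.56] [0.261 0.015 0.028]
nulled t 9.78 p [507.3  -80.25 137.07] psi 2.7316 zx [ 0.0001 -0.0002] F [0.39 1.23 0.68] T [ 0.277 -0.055  0.021] op 0.184 gf 20.4 q7 1.079
```

```bash
cat >> h.py <<'E'
def turn(c,psi,end,step,f0,t0,tmax=.3,fmax=6,verb=1):
    """turn clockwise in steps, following lateral force; stop on torque or force"""
    while psi>end+1e-6:
        psi=max(end,psi-step);robot.move_ptp([*c,137],R(psi))
        f,t=ft(3);d=(f-f0)[:2];T=(t-t0)[2];s=robot.sense();r=s['tool_rot']
        pa=np.arctan2(r[1,0],r[0,0])
        if verb:print(round(psi,3),'lag',round((pa-psi+np.pi)%(2*np.pi)-np.pi,4),'F',(f-f0).round(1),'Tz',T.round(3),'c',c.round(2),'gf',round(s['grasp_force'],1),'t',round(s['time_s'],2))
        if T>tmax or np.hypot(*d)>fmax:print('STOP');break
        if np.hypot(*d)>1:c=c+.12*d
    np.savez('st.npz',c=c,psi=psi);return c,psi
E
python3 - <<'E'
from h import *
f0,t0=np.load('ft0.npy');c=np.load('c.npy');psi=-.41+np.pi
c,psi=turn(c,psi,psi-.06,.02,f0,t0)
c,psi=turn(c,psi,psi-.3,.06,f0,t0)
pr('')
E
```

```text
2.712 lag -0.0003 F [-0.5  1.   1.6] Tz -0.109 c [507.27 -80.12] gf 20.3 t 10.12
2.692 lag -0.0001 F [0.3 0.7 1.7] Tz -0.099 c [507.21 -80.  ] gf 20.3 t 10.43
2.672 lag -0.0001 F [0.5 0.  1.1] Tz -0.071 c [507.21 -80.  ] gf 20.3 t 10.72
2.612 lag 0.0011 F [ 0.3 -0.2  1.5] Tz -0.111 c [507.21 -80.  ] gf 20.3 t 11.03
2.552 lag 0.0015 F [ 0.2 -0.1  0.7] Tz -0.128 c [507.21 -80.  ] gf 20.3 t 11.32
2.492 lag 0.0016 F [ 1.2 -0.5  0.7] Tz -0.089 c [507.21 -80.  ] gf 20.3 t 11.62
2.432 lag 0.0018 F [ 0.8 -0.4  1.5] Tz -0.094 c [507.36 -80.06] gf 20.3 t 11.93
2.372 lag 0.0019 F [1.  0.2 1.9] Tz -0.113 c [507.36 -80.06] gf 20.3 t 12.22
 t 12.22 p [507.45 -80.03 137.05] psi 2.3734 zx [0.0002 0.    ] F [1.02 0.3  1.98] T [ 0.031 -0.205 -0.095] op 0.185 gf 20.3 q7 0.748
```

```bash
sed -i 's/if T>tmax/if abs(T)>tmax/' h.py
python3 - <<'E'
from h import *
f0,t0=np.load('ft0.npy');st=np.load('st.npz');c,psi=st['c'],float(st['psi'])
c,psi=turn(c,psi,1.9,.08,f0,t0)
a=grab('top');b=grab('scene')
x=cv2.resize(a['img'][195:285,260:350],(400,400),interpolation=cv2.INTER_CUBIC);y=cv2.resize(b['img'][165:265,185:285],(400,400),interpolation=cv2.INTER_CUBIC)
cv2.imwrite('pics/c2.png',cv2.cvtColor(np.hstack([x,y]),cv2.COLOR_RGB2BGR))
E
```

```text
2.292 lag 0.0021 F [0.9 0.2 2. ] Tz -0.064 c [507.48 -80.04] gf 20.4 t 12.57
2.212 lag 0.0025 F [ 1.  -0.2  1.9] Tz -0.088 c [507.48 -80.04] gf 20.4 t 12.88
2.132 lag 0.0026 F [0.8 0.8 2.2] Tz -0.095 c [507.48 -80.04] gf 20.4 t 13.18
2.052 lag 0.0025 F [0.8 0.5 2.3] Tz -0.121 c [507.58 -79.94] gf 20.4 t 13.47
1.972 lag 0.0025 F [1.1 0.6 1.5] Tz -0.104 c [507.58 -79.94] gf 20.4 t 13.78
1.9 lag 0.0023 F [1.5 0.6 1.8] Tz -0.104 c [507.71 -79.87] gf 20.4 t 14.07
```

View pics/c2.png

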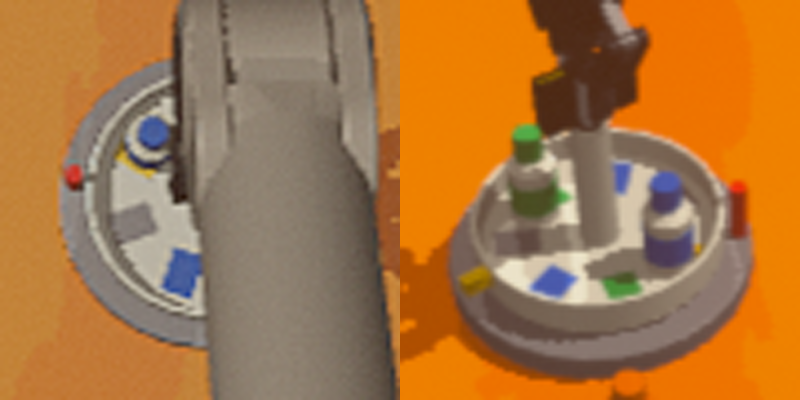

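Clockwise is confirmed: the tab moved to (475,280) in the scene crop, the post stays at (75,178), and both bottles are upright. I'll carry on, then regrip a half turn back.

Run:
```python
from h import *
f0,t0=np.load('ft0.npy');st=np.load('st.npz');c,psi=st['c'],float(st['psi'])
c,psi=turn(c,psi,-.3,.11,f0,t0)
pr('pre')
if psi<-.29:
    robot.command_gripper(.45);pr('open')
    robot.move_linear([*c,205],rate=120)
    robot.move_ptp([*c,205],R(psi+np.pi));pr('flip')
    np.savez('st.npz',c=c,psi=psi+np.pi)
```

```text
1.79 lag 0.0029 F [0.6 0.4 2.2] Tz -0.085 c [507.89 -79.8 ] gf 20.5 t 14.47
1.68 lag 0.0035 F [1.3 0.1 2.2] Tz -0.074 c [507.89 -79.8 ] gf 20.5 t 14.78
1.57 lag 0.0037 F [0.2 0.2 2.6] Tz -0.061 c [508.04 -79.79] gf 20.5 t 15.07
1.46 lag 0.0038 F [1.3 0.2 2.7] Tz -0.093 c [508.04 -79.79] gf 20.5 t 15.38
1.35 lag 0.0037 F [0.8 0.  3.1] Tz -0.082 c [508.2  -79.77] gf 20.5 t 15.68
1.24 lag 0.0038 F [ 1.3 -0.2  3.4] Tz -0.086 c [508.2  -79.77] gf 20.5 t 15.97
1.13 lag 0.0037 F [ 0.4 -0.1  2.8] Tz -0.107 c [508.35 -79.79] gf 20.6 t 16.27
1.02 lag 0.0037 F [ 0.8 -0.   2.9] Tz -0.069 c [508.35 -79.79] gf 20.5 t 16.57
0.91 lag 0.0037 F [ 1.3 -0.9  3.1] Tz -0.092 c [508.35 -79.79] gf 20.5 t 16.88
0.8 lag 0.0037 F [ 1.2 -0.6  2.9] Tz -0.099 c [508.51 -79.89] gf 20.5 t 17.18
0.69 lag 0.0037 F [ 0.9 -0.8  3.1] Tz -0.076 c [508.65 -79.96] gf 20.6 t 17.48
0.58 lag 0.0037 F [ 0.4 -0.3  3.2] Tz -0.101 c [508.75 -80.05] gf 20.6 t 17.77
0.47 lag 0.0036 F [ 0.5 -1.3  3.3] Tz -0.068 c [508.75 -80.05] gf 20.6 t 18.07
0.36 lag 0.0037 F [ 1.  -1.3  4. ] Tz -0.113 c [508.81 -80.21] gf 20.7 t 18.38
0.25 lag 0
[... 186 characters left out ...]
-0.094 c [508.82 -80.64] gf 20.8 t 19.27
-0.08 lag 0.0037 F [-0.3 -0.6  4.3] Tz -0.07 c [508.82 -80.64] gf 20.8 t 19.57
-0.19 lag 0.0037 F [-0.3 -0.6  4.4] Tz -0.068 c [508.82 -80.64] gf 20.8 t 19.88
-0.3 lag 0.0037 F [-0.3 -1.1  4.8] Tz -0.118 c [508.82 -80.64] gf 20.8 t 20.18
pre t 20.18 p [508.8  -80.8  137.04] psi -0.2963 zx [ 0.     -0.0002] F [-0.76 -0.66  4.56] T [-0.229  0.005 -0.07 ] op 0.181 gf 20.8 q7 -1.758
open t 20.57 p [508.27 -80.2  136.33] psi -0.299 zx [-0.0015  0.0005] F [0.16 0.05 0.33] T [0.005 0.026 0.036] op 0.453 gf 0.0 q7 -1.761
flip t 23.9 p [508.74 -80.77 204.92] psi 2.8414 zx [-0.0001  0.    ] F [-0.43  0.04  0.18] T [-0.003  0.02   0.021] op 0.449 gf 0.0 q7 1.264
```

Run:
```python
from h import *
st=np.load('st.npz');c,psi=np.array([508.1,-80.3]),float(st['psi'])
robot.move_ptp([*c,205],R(psi));robot.command_gripper(.4,20)
print(robot.move_linear([*c,137],rate=80,f_stop=6));robot.dwell(.3)
f0,t0=ft(10)
y=R(psi)[:,1]
for o in(.215,.205,.197,.19):
    robot.command_gripper(o,20);f,t=ft(4);print(o,'Fy',((f-f0)@y).round(2))
    if abs((f-f0)@y)>1.5:c,_,_=null(c,psi,f0,n=3)
robot.command_gripper(0.,20);c,f,t=null(c,psi,f0,n=3);print(c);pr('grip')
np.save('ft0.npy',[f0,t0]);
c,psi=turn(c,psi,1.75,.1,f0,t0)
a=grab('top');b=grab('scene');I=a['img']
h=cv2.cvtColor(I,cv2.COLOR_RGB2HSV).astype(int)
x=cv2.resize(a['img'][195:285,260:350],(400,400),interpolation=cv2.INTER_CUBIC);y=cv2.resize(b['img'][165:265,185:285],(400,400),interpolation=cv2.INTER_CUBIC)
cv2.imwrite('pics/c3.png',cv2.cvtColor(np.hstack([x,y]),cv2.COLOR_RGB2BGR))
```

```text
False
0.215 Fy 0.02
0.205 Fy 0.2
0.197 Fy -0.24
0.19 Fy -0.77
[507.86562021 -80.6683074 ]
grip t 28.02 p [508.01 -80.57 137.03] psi 2.8417 zx [0.0003 0.0001] F [-0.08 -0.08  0.41] T [-0.147  0.061 -0.017] op 0.185 gf 20.1 q7 1.233
2.742 lag 0.0021 F [-0.2 -0.8  0.4] Tz -0.095 c [507.87 -80.67] gf 20.1 t 28.38
2.642 lag 0.003 F [ 0.9 -0.4 -0. ] Tz -0.091 c [507.87 -80.67] gf 20.1 t 28.68
2.542 lag 0.0033 F [ 0.8 -0.4  0.5] Tz -0.059 c [507.87 -80.67] gf 20.1 t 28.98
2.442 lag 0.0034 F [ 0.9 -0.1  0.2] Tz -0.074 c [507.87 -80.67] gf 20.1 t 29.27
2.342 lag 0.0035 F [1.  0.1 0.2] Tz -0.089 c [507.87 -80.67] gf 20.1 t 29.57
2.242 lag 0.0035 F [ 0.6 -0.1  0.6] Tz -0.101 c [507.99 -80.66] gf 20.1 t 29.88
2.142 lag 0.0035 F [-0.1 -0.4  0.7] Tz -0.066 c [507.99 -80.66] gf 20.1 t 30.18
2.042 lag 0.0035 F [ 0.8 -0.1  0.6] Tz -0.099 c [507.99 -80.66] gf 20.2 t 30.48
1.942 lag 0.0035 F [0.1 0.2 1.3] Tz -0.078 c [507.99 -80.66] gf 20.2 t 30.77
1.842 lag 0.0034 F [ 0.5 -0.6  0.9] Tz -0.097 c [507.99 -80.66] gf 20.2 t 31.07
1.75 lag 0.0033 F [ 0.4 -0.1  1.1] Tz -0.098 c [507.99 -80.66] gf 20.2 t 31.38
```

View pics/c3.png

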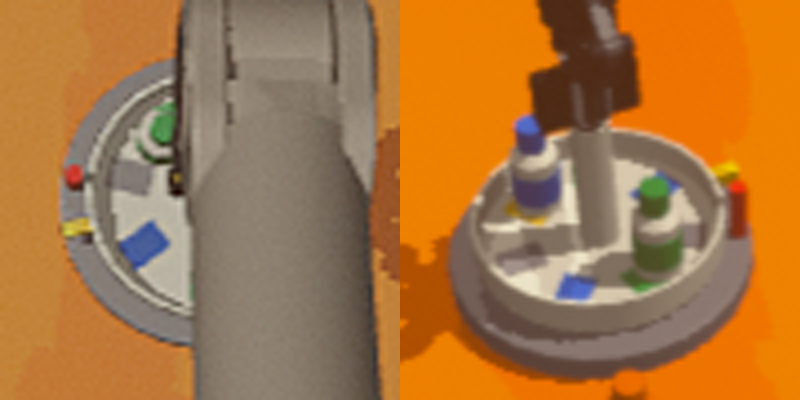

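Post at (73,178) and base are unmoved, the tab at (75,228) is closing on it, and both bottles are upright. Roughly 0.2 rad remains, so I'll feel for the stop in fine steps.

Run:
```python
from h import *
f0,t0=np.load('ft0.npy');st=np.load('st.npz');c,psi=st['c'],float(st['psi'])
c,psi=turn(c,psi,1.66,.03,f0,t0,tmax=.2)
hist=[]
while psi>1.42:
    psi-=.004;robot.move_ptp([*c,137],R(psi));f,t=ft(4);s=robot.sense();r=s['tool_rot'];lag=np.arctan2(r[1,0],r[0,0])-psi;T=(t-t0)[2]
    hist.append((round(psi,3),round(lag,4),round(T,3),*(f-f0)[:2].round(1)))
    if abs(T)>.19 or lag>.0065 or s['time_s']>56:break
for h in hist[-8:]:print(h)
np.savez('st.npz',c=c,psi=psi);pr('stop')
```

```text
1.72 lag 0.001 F [-0.3  0.3  1.4] Tz -0.076 c [507.99 -80.66] gf 20.2 t 31.77
1.69 lag 0.0008 F [0.3 0.4 1.3] Tz -0.095 c [507.99 -80.66] gf 20.2 t 32.08
1.66 lag 0.0006 F [0.2 0.6 1.4] Tz -0.1 c [507.99 -80.66] gf 20.3 t 32.38
(1.524, np.float64(-0.0), np.float64(0.065), np.float64(0.0), np.float64(2.4))
(1.52, np.float64(-0.0001), np.float64(0.052), np.float64(0.3), np.float64(2.6))
(1.516, np.float64(-0.0), np.float64(0.031), np.float64(-0.1), np.float64(2.4))
(1.512, np.float64(-0.0), np.float64(0.04), np.float64(0.0), np.float64(2.7))
(1.508, np.float64(-0.0001), np.float64(0.051), np.float64(-0.2), np.float64(2.7))
(1.504, np.float64(-0.0001), np.float64(0.036), np.float64(0.3), np.float64(3.1))
(1.5, np.float64(0.0001), np.float64(0.131), np.float64(0.2), np.float64(2.9))
(1.496, np.float64(0.0008), np.float64(0.262), np.float64(-0.5), np.float64(2.8))
stop t 45.36 p [508.   -80.64 137.  ] psi 1.4968 zx [ 0.     -0.0002] F [0.24 2.48 5.13] T [ 0.612 -0.073  0.286] op 0.185 gf 21.8 q7 -0.027
```

Run:
```python
from h import *
a=grab('top');b=grab('scene')
d=np.load('d0.npz')
def red(W,I):
    h=cv2.cvtColor(I,cv2.COLOR_RGB2HSV).astype(int);m=((h[...,0]<5)|(h[...,0]>174))&(h[...,1]>150)&(W[...,2]>40);m[:195]=0;m[285:]=0;m[:,:260]=0;m[:,350:]=0
    return m.sum(),np.argwhere(m).mean(0),W[m].mean(0)
print(red(d['top'],d['ti']),red(cloud(a),a['img']))
x=cv2.resize(a['img'][215:265,260:310],(400,400),interpolation=cv2.INTER_CUBIC);y=cv2.resize(b['img'][185:245,235:295],(400,400),interpolation=cv2.INTER_CUBIC)
cv2.imwrite('pics/c4.png',cv2.cvtColor(np.hstack([x,y]),cv2.COLOR_RGB2BGR))
```

```text
(np.int64(12), array([234.16666667, 275.91666667]), array([518.05559307,  10.36620498,  59.84319844])) (np.int64(11), array([234., 276.]), array([518.51685873,  10.11867088,  60.08797225]))
```

View pics/c4.png

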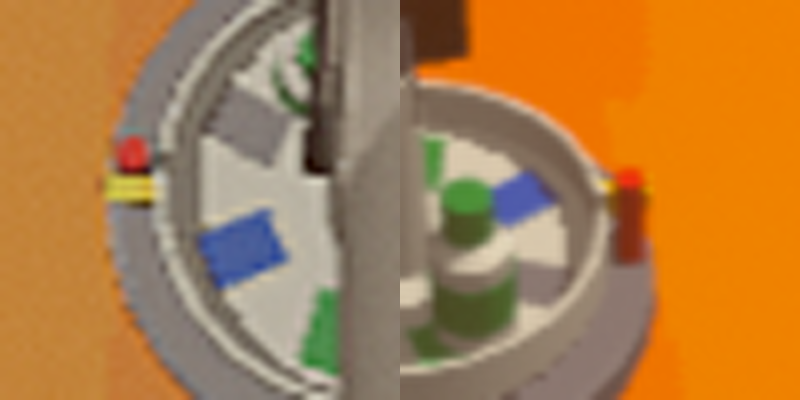

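The tab at (130,188) meets the post at (133,155). The 11.6 mm centre spacing matches the half widths (11 mm), and the post has not moved. Releasing and retreating.

Run:
```python
from h import *
f0,t0=np.load('ft0.npy');st=np.load('st.npz');c,psi=st['c'],float(st['psi'])
robot.command_gripper(.22);robot.command_gripper(.5);pr('open')
robot.move_linear([*c,235],rate=120)
robot.move_ptp([300,-400,260],R(psi));pr('away')
a=grab('top');b=grab('scene');W=cloud(a)[195:285,260:350];z=W[...,2]
p=W[(z>165)&(z<180)][:,:2].astype(np.float32);print(cv2.minAreaRect(p))
p=W[(abs(z-50)<5)][:,:2];S=cv2.cvtColor(a['img'][195:285,260:350].copy(),cv2.COLOR_RGB2HSV)[...,1]
for k,m in(('base',(abs(z-20)<6)&(S<90)),('rim',(abs(z-50)<5)&(S<90))):
    q=W[m][:,:2];print(k,(q.min(0)+q.max(0))/2)
x=cv2.resize(a['img'][195:285,260:350],(400,400),interpolation=cv2.INTER_CUBIC);y=cv2.resize(b['img'][165:265,185:285],(400,400),interpolation=cv2.INTER_CUBIC)
cv2.imwrite('pics/c5.png',cv2.cvtColor(np.hstack([x,y]),cv2.COLOR_RGB2BGR))
```

```text
open t 46.08 p [507.86 -80.83 136.86] psi 1.4958 zx [-0.0003 -0.0001] F [-0.07 -0.31  0.43] T [ 0.042 -0.012 -0.016] op 0.5 gf 0.0 q7 -0.027
away t 48.52 p [ 301.53 -398.67  259.73] psi 1.499 zx [0.0006 0.0012] F [ 0.2   0.29 -0.13] T [ 0.005 -0.001  0.011] op 0.497 gf 0.0 q7 0.817
((507.41705322265625, -79.69975280761719), (63.19168472290039, 16.860105514526367), 85.92300415039062)
base [507.63367451 -78.71239416]
rim [508.14885609 -79.61245139]
```

View pics/c5.png

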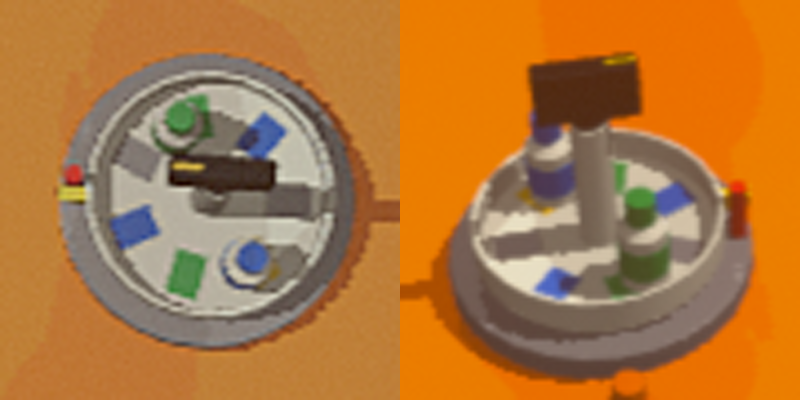

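The tab (73,193) lies flush on the post (73,175), the base is within 0.2 mm of where it stood, both bottles are upright, and the gripper is clear.

```bash
python3 -c "
from rig import robot
print(robot.finish_job())"
```

```text
the job is handed in; nothing more can be done
None
```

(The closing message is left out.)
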